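Hold a flow cell against its spring contacts for clamping

ROBOT

A 6-joint arm with a two-finger parallel gripper is mounted at the origin on the work surface. World frame = base frame: x ahead of the robot, y to its left, z up, the work surface at z = 0. Lengths are in mm, angles in rad, forces in N, time in s.
With the tool pointing down it reaches from about 350 to 875 mm from the base axis. Payload 4.2 kg.
Tool frame: the origin (TCP) lies on the mounting face of the last link; the fingertips stand 173 mm ahead of it and the grasp point (between the pads) lies 155 mm ahead of it; z points along the fingers, y is the line along which they close (so a half turn about z gives the same grasp; the last joint's range is limited). The gripper opens to 85 mm and grips with 20 to 120 N. Pads are 22 mm wide; open, the fingers measure 114 mm over their backs; the gripper's body (76 mm by 85 mm) begins 54 mm behind the grasp point. The pads swing forward as they close: fully open they stand 13 mm farther back than shut.
Start: joints at [1.531, 0.385, 0.008, 0, -1.194, -0.259], TCP at [183.951, 597.296, 404.712] pointing down, gripper open.
Joint ranges: [-3.14, 3.14], [-1.21, 2.06], [-1.07, 1.41], [-3.16, 2.05], [-2.99, -0.16], [-3.1, 3.1]. Speed limits (rad/s): [2.79, 2.79, 3.14, 3.14, 3.14, 3.14].

INTERFACE

Orientations are given as a unit quaternion [x, y, z, w].
In Python, from bench import arm gives the robot as it stands. The module is installed in compiled form; this text tells all that it offers.
- The arm moves only by the tool move_arm, never from a script. Its arguments are lists of equal length, an entry for each row: "fingers": the finger opening in mm, from 0 to 85.4; "travel": the shift along the tool's x, y, z in mm, a list of three; "dr": the turn, a rotation vector about the tool's x, y, z in rad, a list of three. A call has 1 to 10 rows; each row is the pose to reach, as a shift and turn from the pose commanded when the call began, along the tool's axes at that moment; what a row does not reach only later rows make up. A row lasts 1/10 s, in which the tool goes at most 50 mm and 8.59 degrees, less where a joint would pass 70% of its speed; a pose out of reach is approached as far as the arm can. A call with a gripper value outside its range is refused whole. The fingers move at their own pace and stop on an object; the grip force is fixed at half the most. Time passes only in rows, so rows that repeat a pose let the fingers close. It gives the time, the measured TCP pose, the force, the opening and the grip force at its end, in the units of the state.
- arm.read_state(): the state, without advancing time (a new reading comes with each control period).
- arm.get_image(name): name is "scene" or "side" or "wrist"; returns the picture (420x560x3 uint8, red, green, blue); there is no depth.
- arm.camera_model(name): a dict with "intrinsics" (3x3 intrinsics, pixels), "k1" (the pictures are not rectified: a ray, as slopes to the right and down, at radius r is drawn at 1 + k1 r^2 times it, then the intrinsics apply), "pose" (4x4, takes a point from camera to world coordinates). Camera axes: x right, y up, looking along -z (the intrinsics and any distortion apply to the point x, -y, -z); pixel columns grow to the right and rows downward; lengths in mm; the calibration is good to about 2 mm. A picture is of the moment at which its call begins: read the wrist's pose just before it. camera_model takes no time and is no camera call; for the wrist camera it gives the pose at the moment of the call.
- arm.job_done(): hands the job in; it is judged then, once.
The state is a dict: "clock": time; "joints": joint angles; "joint_vel": joint speeds; "joint_efforts": joint torques, N m; "position": TCP position; "ee_rot": TCP orientation; "contact_force": force on the tool from outside, world axes, zero at the start; "wrist_torque": the same for the moment, N m; "gripper_width": finger opening in mm; "grasp_force": force on a finger pad.
Only numpy, scipy, OpenCV 4.12 (cv2) and the standard library are available. Lean on these libraries where they do the work, as an engineer would, in place of code of your own. Each camera call takes 0.05 s, during which the arm holds its last target. There are 200 camera calls.

TASK

Turn the dock's gate knob clockwise until it clicks past its detent and the gate arm is fully open, then stand the flow cell in the dock's channel with its steel contact plate towards the spring contact head, and press it squarely against the head with a steady push of about 10 newtons, never driving the head to its end stop. Finish with the gripper still holding the cell there, on the channel floor and pressed against the head, so that I can do up the clamp screws; leave everything else on the bench where it is.

Things in the scene. Friction and masses are not known exactly. Their poses are not given: they have to be found in the camera images.
- dock: docking fixture fixed to the bench: aluminium base plate, 250 (x) x 200 (y) x 10 mm, x -125 to 125, y -55 to 145. Origin on the bench on the channel's centre line; x along the channel to the spring contact head, y left, z up. At x 70 to 100 mm stands the head's black housing, 64 mm wide, 54 mm tall. The gate's knob axis is at x 0, y 95 mm; a 28 mm tall detent block at y 135 mm.
- channel (a point): point on the channel's floor (the top of the base plate, 10 mm above the bench), on its centre line, 50 mm before the dock's origin (dock x = -50); axes as the dock's. The channel is 42 mm wide between two side guides, 12 mm thick and only 8 mm tall above the floor, running from dock x = -110 to 25 mm; open above and at its -x end.
- head: spring contact head: upright steel plate 36 wide, 32 tall, 8 mm thick across the channel's +x end. Origin at the centre of its flat face looking to the dock's -x; axes as the dock's; at rest at (30, 0, 34) mm in the dock's frame. Sprung along dock +x: yields at 2.8 N, then 0.7 N per mm pushed in (6 N at 4.6, 10 N at 10.3, 14 N at 16 mm); hard end stop at 22 mm.
- gate (a joint): angle of gate and knob, growing clockwise seen from above. 0 = closed: the arm lies across the channel at dock x = 0. 1.35 rad = clicked open: the arm points to the dock's -x, beside the channel. A sprung detent holds it closed; its crest is at about 0.4 rad and takes up to about 0.2 N m; once past it a weak spring (0.03 to 0.07 N m) swings it on to the open stop at 1.35 rad and keeps it there.
- gate_grip (a point): middle of the gate's black knob, on the turning axis, 64 mm above the bench. The knob is an upright bar 50 long (x), 13 thick (y), 32 mm tall (48 to 80 mm above the bench), to pinch from above. Axes turn with it, x parallel to the dock's x when closed. Below it a flat aluminium arm, 14 wide, 105 mm long, leaves the axis to this point's -y, 30 to 37 mm above the bench.
- cell: flow cell: tan plastic block standing on the bench, 50 mm long (x, with contact plate), 36 wide (y), 46 tall, about 0.15 kg. Two black fittings with white tips side by side on top near its -x end, 15 mm behind the centre, rising to 62 mm. A steel contact plate covers its +x end. Origin under its centre, z up, x to the contact plate. Grip from above across the width.
- cell_contact (a point): centre of the cell's steel contact plate (28 wide, 30 mm tall): 25 mm ahead of the cell's origin along its x and 24 mm above its underside; axes as the cell's.
- vial: small round amber glass jar with a white cap, 40 mm diameter, 60 mm tall, standing; origin under its centre; bystander
- screwdriver: screwdriver lying left of the dock, 170 mm long; bystander
- reagent: white round bottle with a red cap, 68 mm diameter, 130 mm tall; bystander
- beaker: empty glass cup, 70 mm diameter, 85 mm tall; bystander
- fittings_tray: grey open plastic tray with compartments, 100 x 130 x 30 mm; bystander
- potentiostat: flat silver instrument with a black panel, 150 x 85 x 30 mm; bystander
- wrench: small steel wrench lying flat, 140 mm long; bystander
There are look-alikes about, which are no part of the job. Leave any green look-alike of the cell alone.

How it is judged (in metres and radians):
On the way:
1. the gate has been turned past its detent into its open place (value of joint gate above 1.15 rad), for 0.2 s.
At the end, for the whole second after the job is handed in: Gate over 1.15 rad; cell held by the fingers (over 2 N), upright within 0.08 rad, in line with the dock within 0.1 rad, underside under 3.5 mm above the channel floor, contact plate centre within 7 mm of the head face centre, pressing the head with 6 to 14 N, slower than 10 mm/s (value of joint gate above 1.15 rad and contact force between cell and head between 6 and 14 N and distance between cell_contact and head below 0.007 m and angle between the x axis of cell and the x axis of dock, either way round below 0.1 rad and angle between cell's own z axis and vertical below 0.08 rad and z of cell in the frame of dock below 0.0135 m and contact force between cell and the fingers above 2 N and linear speed of cell below 0.01 m/s); the arm keeps its last pose, push and grip.
It fails at once if the contact head is driven to its end stop (pushed in more than 21 mm) (x of head in the frame of dock above 0.051 m).
It fails at once if a bystander is moved more than 25 mm (distance of any of vial, screwdriver, reagent, beaker, fittings_tray, potentiostat, wrench from where it was at the start of the episode above 0.025 m).
It also fails if it takes over 51 s, if anything falls off the work surface, if the arm or the gripper's body presses on something with over 40 N, if the wrist force passes 120 N, or if a joint passes its speed limit or range.

## Working session

There is one attempt and no reset: what is moved stays moved. The work goes in short steps, Python scripts to look and compute and a tool call to move; the robot and the scene stay as the last step left them, time stands still between calls to the robot, and variables do not carry over. Pictures are saved under pics/ and viewed, at most 14 in all, crops included, and the job is handed in when it is done.

Besides the shell and the picture viewer there is one more tool, called after "Request:" as a command line: name --argument value ..., lists and objects as JSON in quotes. move_arm: Moves the arm, as the interface text tells. Its arguments: {"type":"object","properties":{"fingers":{"type":"array","items":{"type":"number"}},"travel":{"type":"array","items":{"type":"array","items":{"type":"number"}}},"dr":{"type":"array","items":{"type":"array","items":{"type":"number"}}}},"required":["fingers","travel","dr"]}

```bash
mkdir -p pics; cat > h.py <<'E'
import numpy as np, cv2
from bench import arm
from scipy.spatial.transform import Rotation as R
def snap(n,f):
    m=arm.camera_model(n); im=arm.get_image(n); cv2.imwrite('pics/'+f,im[:,:,::-1]); np.savez('pics/'+f+'.npz',im=im,K=m['intrinsics'],k1=m['k1'],T=m['pose']); return im
def load(f): return np.load('pics/'+f+'.npz')
def ray(d,uv):
    K=d['K'];k=float(d['k1']);T=d['T']
    x=np.linalg.solve(K,[uv[0],uv[1],1])[:2]; s=x.copy()
    for _ in range(20): s=x/(1+k*(s@s))
    v=T[:3,:3]@[s[0],-s[1],-1]; return T[:3,3],v
def onz(d,uv,z):
    o,v=ray(d,uv); return o+v*(z-o[2])/v[2]
def proj(d,p):
    T=d['T'];q=T[:3,:3].T@(np.array(p)-T[:3,3]); s=np.array([q[0],-q[1]])/-q[2]; s=s*(1+float(d['k1'])*(s@s)); return (d['K']@[*s,1])[:2]
E
python3 - <<'E'
from h import *
a=snap('scene','s0.png');b=snap('side','d0.png');c=snap('wrist','w0.png')
for n in('scene','side','wrist'):
    m=arm.camera_model(n);print(n,np.round(m['pose'],2).tolist(),m['k1'],m['intrinsics'])
s=arm.read_state();print(s)
E
```

```text
scene [[-0.9, -0.35, 0.24, 935.91], [0.43, -0.76, 0.49, 690.43], [0.01, 0.55, 0.84, 1270.55], [0.0, 0.0, 0.0, 1.0]] 0.059135710863763985 [[516.27348553   0.         272.20890461]
 [  0.         516.27348553 216.14180888]
 [  0.           0.           1.        ]]
side [[-0.98, 0.12, -0.17, 395.17], [-0.21, -0.56, 0.8, 841.1], [0.0, 0.82, 0.58, 680.13], [0.0, 0.0, 0.0, 1.0]] 0.010802728886945737 [[403.58150992   0.         273.25778954]
 [  0.         403.58150992 207.09018593]
 [  0.           0.           1.        ]]
wrist [[-0.29, 0.91, 0.28, 255.16], [-0.96, -0.28, -0.08, 575.86], [0.0, -0.29, 0.96, 373.94], [0.0, 0.0, 0.0, 1.0]] -0.01861250356421334 [[340.00437472   0.         275.45600088]
 [  0.         340.00437472 205.3692485 ]
 [  0.           0.           1.        ]]
{'clock': 0.15, 'joints': array([ 1.53059873e+00,  3.85319733e-01,  6.96039196e-03, -3.84423683e-04,
       -1.19399098e+00, -2.58555833e-01]), 'joint_vel': array([ 0.00080802, -0.00140405,  0.00518096,  0.00160632,  0.00097987,
       -0.00087538]), 'joint_efforts': array([-3.95433717e-04, -3.92675149e+01,  1.88582200e+01,  4.18863371e+00,
       -3.41539591e-03, -1.88647178e-06]), 'position': array([183.902201  , 597.16375572, 403.91226725]), 'ee_rot': array([ 9.88853165e-01, -1.48891846e-01, -9.29447695e-05,  7.91840720e-04]), 'contact_force': array([0.92933175, 0.75596159, 0.13334002]), 'wrist_torque': array([-0.01072448, -0.00814306, -0.03583758]), 'grasp_force': 0.0, 'gripper_width': 84.92969125206724}
```

View pics/s0.png

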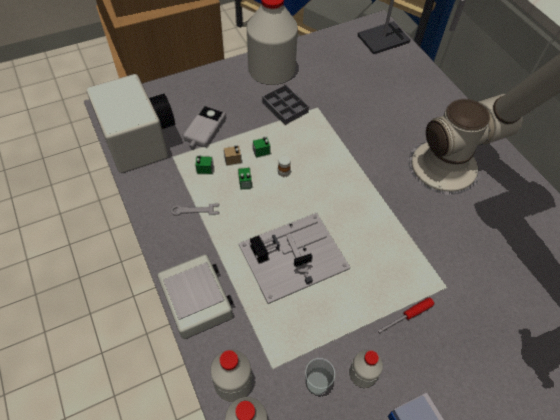

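View pics/d0.png

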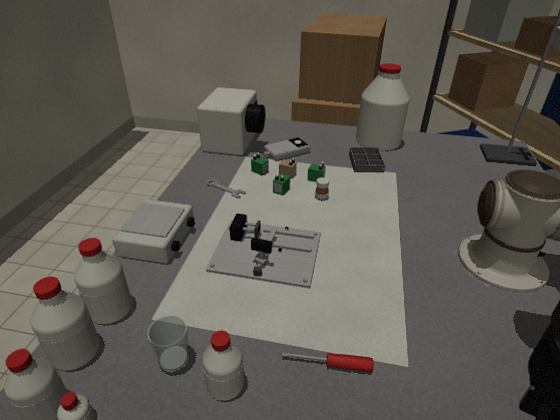

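Candidates for the cell, scene picture: tan block (232,155); green look-alikes at (205,165), (262,147), (245,178). The tan one fits the description. The dock is at about (295,257), the amber vial at (284,166). Next, a close crop of both.

```bash
python3 - <<'E'
from h import *
d=load('s0.png');im=d['im']
a=cv2.resize(im[125:195,190:310],None,fx=5,fy=5,interpolation=cv2.INTER_CUBIC)[:, :600]
b=cv2.resize(im[205:310,230:360],None,fx=4,fy=4,interpolation=cv2.INTER_CUBIC)
D=load('d0.png')['im']
c=cv2.resize(D[150:205,230:350],None,fx=5,fy=5,interpolation=cv2.INTER_CUBIC)
cv2.imwrite('pics/c1.png',np.vstack([a,c])[:600,:,::-1]); cv2.imwrite('pics/c2.png',b[:,:,::-1])
for uv in [(232,160),(295,257),(205,168),(262,152),(245,183),(284,172)]: print(uv,onz(d,uv,10).round())
hsv=cv2.cvtColor(im,cv2.COLOR_RGB2HSV);print(hsv[150:164:2,226:242:2].tolist()[3], im[158,228:240].tolist())
print(proj(d,[184,597,405-155]),arm.read_state()['clock'])
E
```

```text
(232, 160) [ 595. -294.   10.]
(295, 257) [572.  98.  10.]
(205, 168) [ 684. -300.   10.]
(262, 152) [ 496. -285.   10.]
(245, 183) [ 595. -195.   10.]
(284, 172) [ 468. -183.   10.]
[[18, 110, 118], [18, 108, 116], [18, 118, 91], [18, 109, 68], [18, 106, 72], [16, 113, 68], [20, 125, 59], [17, 63, 73]] [[66, 54, 36], [66, 54, 39], [63, 51, 37], [63, 53, 37], [65, 53, 37], [65, 55, 40], [63, 52, 36], [64, 54, 38], [63, 52, 35], [64, 53, 37], [61, 47, 34], [63, 53, 34]]
[579.35832492 325.20941484] 0.15
```

View pics/c1.png

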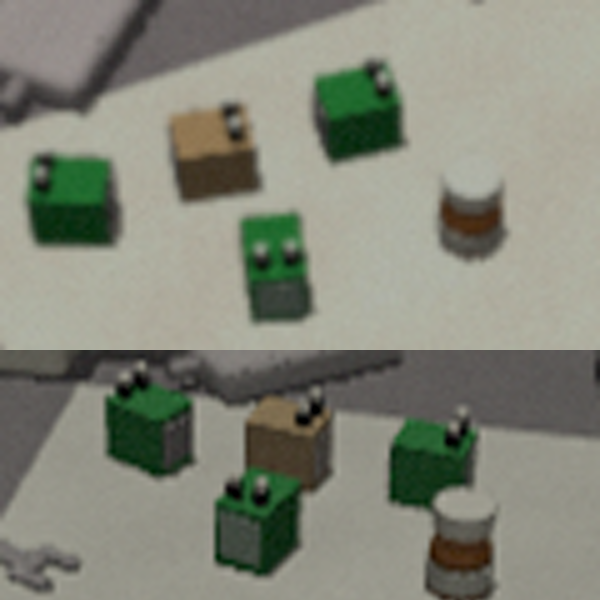

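View pics/c2.png

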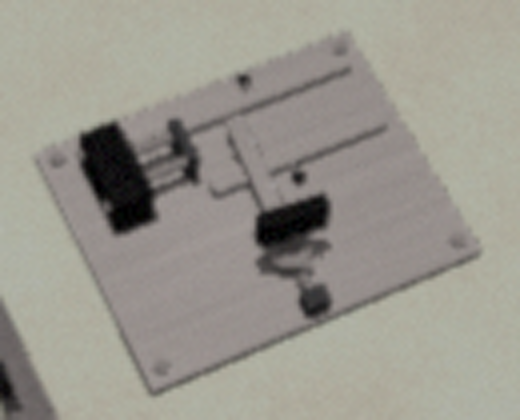

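Only the tan block at (232,155) fits. Its fittings are on the right of its top, so the contact plate should face image-left; I'll confirm that with the wrist camera. Dock pose from the plate's corners next.

```bash
cat >> h.py <<'E'
def fit2(L,W):
    L=np.array(L,float)[:,:2];W=np.array(W)[:,:2];l=L-L.mean(0);w=W-W.mean(0)
    th=np.arctan2((l[:,0]*w[:,1]-l[:,1]*w[:,0]).sum(),(l*w).sum()); c,s=np.cos(th),np.sin(th);M=np.array([[c,-s],[s,c]])
    t=W.mean(0)-M@L.mean(0); return th,t,(L@M.T+t-W)
def go(target_tip_xyz,th,off=155,tool=None):
    """shift in tool axes and turn so that grasp pt goes to target, tool down, tool y at world angle th (mod pi)"""
    s=arm.read_state();q=R.from_quat(s['ee_rot']);p=s['position']
    best=None
    for t in (th,th+np.pi):
        y=np.array([np.cos(t),np.sin(t),0]);z=np.array([0,0,-1.]);x=np.cross(y,z)
        Q=R.from_matrix(np.c_[x,y,z]);rv=(q.inv()*Q).as_rotvec()
        if best is None or np.linalg.norm(rv)<np.linalg.norm(best[0]): best=(rv,Q)
    P=np.array(target_tip_xyz,float)+[0,0,off]
    print('travel',q.inv().apply(P-p).round(1),'dr',best[0].round(4),'j6',s['joints'][5].round(3),'clock',s['clock'],'P',p.round(1))
E
python3 - <<'E'
from h import *
d=load('s0.png')
W=[onz(d,u,10) for u in [(239.5,244.5),(317.5,213.8),(350,267.5),(268,303)]]
th,t,r=fit2([(125,-55),(-125,-55),(-125,145),(125,145)],W);print(th,t,r.round(1))
M=lambda x,y:np.array([np.cos(th)*x-np.sin(th)*y,np.sin(th)*x+np.cos(th)*y])+t
e=load('d0.png')
k=M(0,95);print(k,proj(e,[*k,80]),proj(d,[*k,80]))
s=arm.read_state();q=R.from_quat(s['ee_rot']);print(q.as_matrix().round(3))
T=arm.camera_model('wrist')['pose'];print(q.inv().apply(T[:3,3]-s['position']),(q.inv().as_matrix()@T[:3,:3]).round(3))
go([*M(0,40),200],th+np.pi/2)
E
```

```text
-0.0061916400895829435 [572.13666205  49.09566749] [[ 1.5 -3.3]
 [-0.4 -2.8]
 [-1.6  3.7]
 [ 0.4  2.4]]
[572.7248641  144.09384652] [260.58274395 240.59402012] [303.72595874 258.19969033]
[[ 0.956 -0.294 -0.   ]
 [-0.294 -0.956 -0.002]
 [ 0.     0.002 -1.   ]]
[74.36703183 -0.67428983 29.97931297] [[ 0.001  0.957  0.291]
 [ 1.    -0.    -0.001]
 [-0.001  0.291 -0.957]]
travel [520.9 371.1  49.5] dr [ 1.600e-03  2.000e-04 -2.927e-01] j6 -0.259 clock 0.15 P [183.9 597.2 403.9]
```

Request:
move_arm --fingers '[85,85,85,85,85,85,85,85,85,85]' --travel '[[40,28,4],[80,57,8],[120,85,12],[160,114,16],[200,142,20],[240,171,24],[280,200,28],[320,228,32],[360,256,35],[400,285,38]]' --dr '[[0,0,-0.03],[0,0,-0.06],[0,0,-0.09],[0,0,-0.12],[0,0,-0.15],[0,0,-0.18],[0,0,-0.21],[0,0,-0.24],[0,0,-0.27],[0,0,-0.293]]'

```text
clock: 1.15
position: [483.1, 205.5, 366.5]
ee_rot: [1.0, -0.002, -0.0, -0.0]
contact_force: [0.2, 0.5, -0.6]
gripper_width: 85.1
grasp_force: 0.0
```

Request:
move_arm --fingers '[85,85,85,85,85]' --travel '[[0,0,0],[0,0,0],[0,0,0],[0,0,0],[0,0,0]]' --dr '[[0,0,0],[0,0,0],[0,0,0],[0,0,0],[0,0,0]]'

```text
clock: 1.65
position: [481.7, 208.3, 366.9]
ee_rot: [1.0, -0.002, 0.0, -0.0]
contact_force: [0.2, -0.2, -0.6]
gripper_width: 84.9
grasp_force: 0.0
```

```bash
python3 - <<'E'
from h import *
go([572,89,200],np.pi/2)
snap('wrist','w1.png')
E
```

```text
travel [ 90.7 118.9  11.8] dr [-0.0002 -0.0002 -0.0036] j6 0.85 clock 1.65 P [481.7 208.3 366.9]
```

View pics/w1.png

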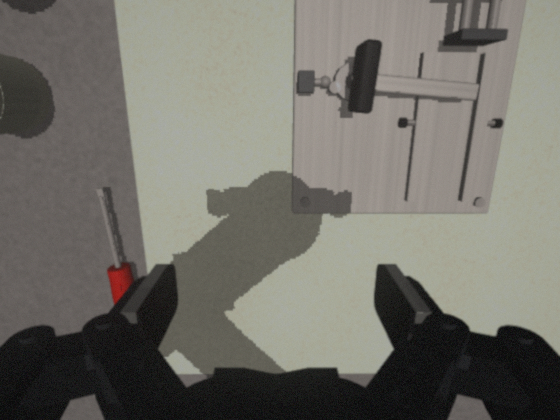

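The wrist view shows the black knob at about (367,76), the gate arm at (430,90), plate corners at (292,213) and (488,213), and the screwdriver at (120,280). I'll centre over the dock.

Request:
move_arm --fingers '[85,85,85,85,85,85]' --travel '[[20,30,0],[40,60,0],[70,90,0],[70,90,0],[70,90,0],[70,90,0]]' --dr '[[0,0,0],[0,0,0],[0,0,-0.0036],[0,0,-0.0036],[0,0,-0.0036],[0,0,-0.0036]]'

```text
clock: 2.3
position: [551.3, 117.5, 366.6]
ee_rot: [1.0, -0.001, -0.0, -0.0]
contact_force: [-0.1, -0.5, 0.0]
gripper_width: 84.9
grasp_force: 0.0
```

```bash
python3 - <<'E'
from h import *
snap('wrist','w2.png')
E
```

```text
(no output)
```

View pics/w2.png

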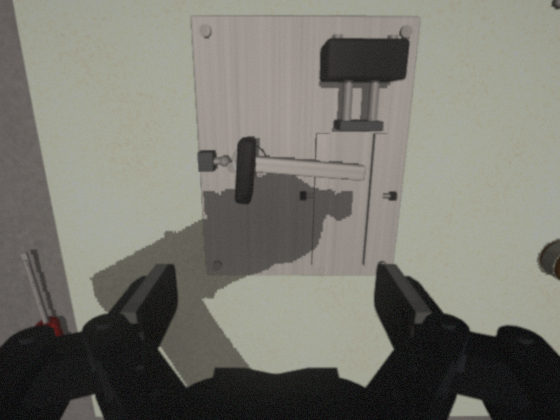

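The whole plate is in view, with corners at about (192,16), (420,16), (396,276) and (206,276). The knob is at (246,168), the head plate at (358,126), the arm tip at (363,172).

```bash
python3 - <<'E'
from h import *
d=load('w2.png');im=d['im']
lab=cv2.cvtColor(im,cv2.COLOR_RGB2LAB).astype(int)
b=lab[:,:,2];print('lab b plate/paper',b[60,240],b[60,140],lab[60,240],lab[60,140],lab[240,240],lab[240,180])
m=((lab[:,:,2]-lab[:,:,1])<5).astype(np.uint8)
m=cv2.morphologyEx(m,cv2.MORPH_OPEN,np.ones((5,5)))
def edge(seg):  # first transitions along rows/cols
    return seg
# left/right edges per row, bottom/top per col
L=[(np.where(m[r,150:300])[0][0]+150-.5,r) for r in range(30,150,4) if m[r,150:300].any()]
Rr=[(np.where(m[r,340:450])[0][-1]+340+.5,r) for r in range(30,250,4) if m[r,340:450].any()]
T=[(c,np.where(m[5:60,c])[0][0]+5-.5) for c in range(210,400,4) if m[5:60,c].any()]
B=[(c,np.where(m[240:300,c])[0][-1]+240+.5) for c in range(230,370,4) if m[240:300,c].any()]
def ln(p): # robust line fit
    return cv2.fitLine(np.float32(p),cv2.DIST_WELSCH,0,.01,.01).ravel()
def X(a,b):
    s=np.linalg.solve(np.c_[a[:2],-b[:2]],b[2:]-a[2:]);return a[2:]+a[:2]*s[0]
l,r,t,bo=map(ln,(L,Rr,T,B))
C=[X(l,t),X(r,t),X(r,bo),X(l,bo)];print(np.round(C,1))
W=[onz(d,u,10) for u in C]
th,tt,res=fit2([(125,145),(125,-55),(-125,-55),(-125,145)],W);print('dock',th,tt,res.round(1))
# knob top
g=(lab[:,:,0]<70).astype(np.uint8);g[:,:228]=0;g[:,265:]=0;g[:130]=0;g[210:]=0
g=cv2.morphologyEx(g,cv2.MORPH_OPEN,np.ones((5,5)))
pts=cv2.findNonZero(g);print('knob px',cv2.minAreaRect(pts),cv2.boundingRect(pts))
c,s=np.cos(th),np.sin(th);M=lambda x,y:np.array([c*x-s*y,s*x+c*y])+tt
for q in [(25,88.5,80),(25,101.5,80),(-25,101.5,80),(-25,88.5,80),(30,18,50),(30,-18,50),(25,101.5,48),(-25,101.5,48)]: print(q,proj(d,[*M(q[0],q[1]),q[2]]).round(1))
cv2.imwrite('pics/c3.png',cv2.resize(im[110:215,185:385],None,fx=4,fy=4,interpolation=cv2.INTER_CUBIC)[:,:,::-1])
go([*M(0,95),64],th+np.pi/2)
E
```

```text
lab b plate/paper 131 136 [160 129 131] [171 124 136] [ 89 128 131] [106 126 134]
[[192.   15.9]
 [417.2  17.7]
 [391.  271.8]
 [209.7 273.7]]
dock 0.003659430356122512 [573.91832494  46.77033446] [[ 1.   2.4]
 [ 2.9 -2.6]
 [-2.6 -2.7]
 [-1.4  2.9]]
knob px ((245.3318634033203, 170.02212524414062), (18.093172073364258, 66.78508758544922), 3.814074993133545) (235, 137, 21, 67)
(25, 88.5, 80) [251.9 140. ]
(25, 101.5, 80) [234.5 140.1]
(-25, 101.5, 80) [237.  204.2]
(-25, 88.5, 80) [253.5 204.2]
(30, 18, 50) [339.5 129.7]
(30, -18, 50) [382.9 129.6]
(25, 101.5, 48) [238.9 136. ]
(-25, 101.5, 48) [240.9 193.7]
travel [ 22.4 -24.1 147.8] dr [-0.0001  0.0002 -0.0043] j6 1.073 clock 2.35 P [551.2 117.6 366.8]
```

View pics/c3.png

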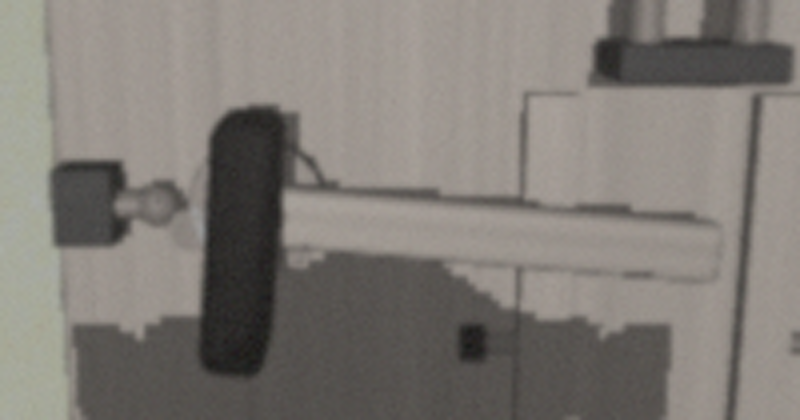

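The knob and arm sit about 0.08 rad clockwise of the dock's axes, so I'll pinch the knob with that turn.

Request:
move_arm --fingers '[50,50,50,50,50,50,50]' --travel '[[22,-24,30],[22,-24,65],[22,-24,100],[22,-24,125],[22,-24,144],[22,-24,144],[22,-24,144]]' --dr '[[0,0,0.04],[0,0,0.08],[0,0,0.08],[0,0,0.08],[0,0,0.08],[0,0,0.08],[0,0,0.08]]'

```text
clock: 3.05
position: [573.8, 141.6, 223.3]
ee_rot: [0.999, -0.04, 0.0, 0.0]
contact_force: [-0.0, -0.7, 0.1]
gripper_width: 49.9
grasp_force: 0.0
```

Request:
move_arm --fingers '[0,0,0,0,0,0]' --travel '[[0,0,0],[0,0,0],[0,0,0],[0,0,0],[0,0,0],[0,0,0]]' --dr '[[0,0,0],[0,0,0],[0,0,0],[0,0,0],[0,0,0],[0,0,0]]'

```text
clock: 3.65
position: [574.2, 141.4, 224.2]
ee_rot: [0.999, -0.041, 0.001, -0.001]
contact_force: [-3.1, 3.9, 6.3]
gripper_width: 12.1
grasp_force: 59.4
```

Request:
move_arm --fingers '[0,0,0,0,0,0,0,0,0,0]' --travel '[[0,0,0],[0,0,0],[0,0,0],[0,0,0],[0,0,0],[0,0,0],[0,0,0],[0,0,0],[0,0,0],[0,0,0]]' --dr '[[0,0,0.13],[0,0,0.26],[0,0,0.39],[0,0,0.52],[0,0,0.65],[0,0,0.78],[0,0,0.91],[0,0,1.04],[0,0,1.17],[0,0,1.25]]'

```text
clock: 4.65
position: [573.7, 140.6, 224.2]
ee_rot: [0.785, -0.619, 0.0, 0.0]
contact_force: [-3.9, 1.8, 7.9]
gripper_width: 11.9
grasp_force: 59.7
```

Request:
move_arm --fingers '[0,0,0,40,40,40,40]' --travel '[[0,0,0],[0,0,0],[0,0,0],[0,0,0],[0,0,0],[0,0,0],[0,0,0]]' --dr '[[0,0,0],[0,0,0],[0,0,0],[0,0,0],[0,0,0],[0,0,0],[0,0,0]]'

```text
clock: 5.35
position: [573.9, 140.6, 222.4]
ee_rot: [0.786, -0.618, -0.0, 0.0]
contact_force: [0.7, 0.7, -0.8]
gripper_width: 40.2
grasp_force: 0.0
```

```bash
python3 - <<'E'
from h import *
s=arm.read_state();print(s['joints'].round(2),s['contact_force'])
d=load('s0.png')
for y in(200,300,400): print(proj(d,[590,-y,46]))
go([595,-200,240],0)
E
```

```text
[ 0.51  0.51 -0.3   0.   -0.76 -0.28] [ 0.65440013  0.65338355 -0.78674044]
[245.29022969 173.97851848]
[232.24579101 150.66453646]
[219.94901995 128.68854032]
travel [ 336.    60.  -172.5] dr [ 0.0005 -0.0003  0.2384] j6 -0.276 clock 5.35 P [573.9 140.6 222.4]
```

Request:
move_arm --fingers '[40,40,60,85,85,85,85,85,85,85]' --travel '[[0,0,-40],[0,0,-80],[20,4,-120],[60,10,-145],[105,18,-150],[150,26,-150],[195,34,-150],[240,42,-150],[285,50,-150],[330,58,-150]]' --dr '[[0,0,0],[0,0,0],[0,0,-0.13],[0,0,-0.26],[0,0,-0.4],[0,0,-0.53],[0,0,-0.67],[0,0,-0.8],[0,0,-0.94],[0,0,-1.07]]'

```text
clock: 6.35
position: [595.3, -195.5, 372.6]
ee_rot: [0.992, -0.128, -0.0, 0.0]
contact_force: [1.5, 0.4, -1.2]
gripper_width: 85.2
grasp_force: 0.0
```

```bash
python3 - <<'E'
from h import *
go([600,-250,210],np.pi/2)
E
```

```text
travel [18.4 51.5  7.6] dr [ 0.000e+00  2.000e-04 -2.566e-01] j6 1.374 clock 6.35 P [ 595.3 -195.5  372.6]
```

Request:
move_arm --fingers '[85,85,85,85,85]' --travel '[[8,25,4],[18,51,8],[18,51,8],[18,51,8],[18,51,8]]' --dr '[[0,0,-0.13],[0,0,-0.257],[0,0,-0.257],[0,0,-0.257],[0,0,-0.257]]'

```text
clock: 6.85
position: [599.7, -246.9, 364.7]
ee_rot: [1.0, -0.003, -0.0, -0.0]
contact_force: [0.3, -0.1, 1.0]
gripper_width: 84.8
grasp_force: 0.0
```

```bash
python3 - <<'E'
from h import *
a=snap('wrist','w3.png');b=snap('scene','s3.png')
c=cv2.resize(b[205:310,230:360],None,fx=2.0,fy=2.0)
v=np.zeros((600,560,3),np.uint8);v[:380]=a[:380];v[385:595,:260]=c
cv2.imwrite('pics/v3.png',v[:,:,::-1])
E
```

```text
(no output)
```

View pics/v3.png

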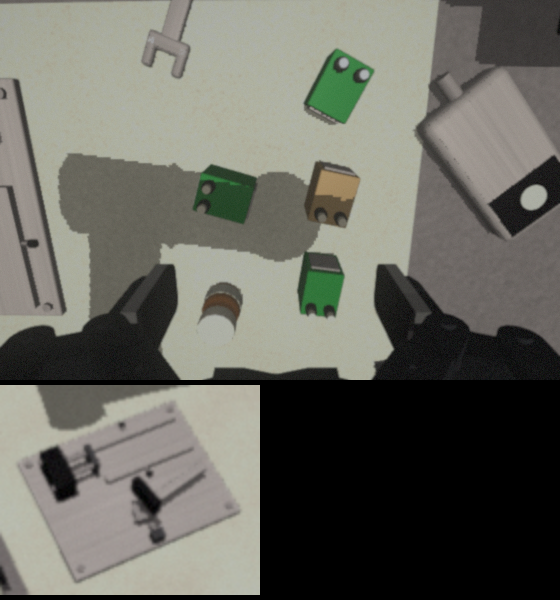

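The gate is open: the scene inset shows its arm along the channel. In the wrist view the tan cell is at (333,193), with its steel plate up in the picture (343,166) and its fittings down at (320,214) and (341,220). Zooming in for the corners.

```bash
python3 - <<'E'
from h import *
im=load('w3.png')['im']
c=cv2.resize(im[150:240,280:380],None,fx=6,fy=6,interpolation=cv2.INTER_CUBIC)
c=np.clip(c.astype(float)*1.5,0,255).astype(np.uint8)
cv2.imwrite('pics/c4.png',c[:,:,::-1])
E
```

```text
(no output)
```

View pics/c4.png

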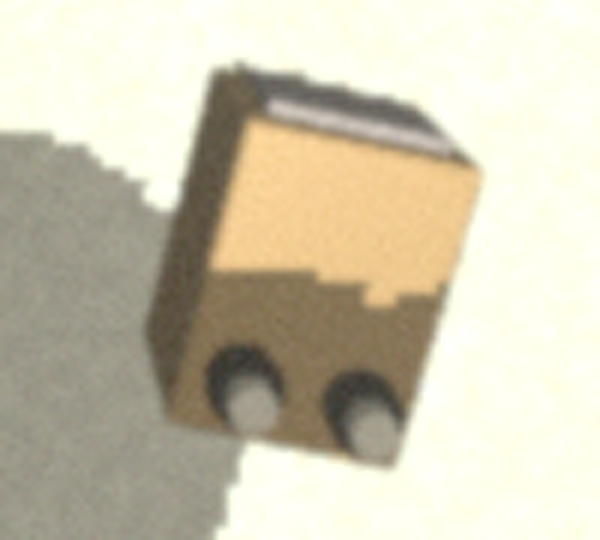

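Top corners in the crop: (252,120), (482,172), (398,465), (170,422). The steel plate is at the top end of the crop, away from the fittings, so this is the right cell with its contact plate towards about world +x.

```bash
python3 - <<'E'
from h import *
d=load('w3.png')
W=[onz(d,(280+(u+.5)/6-.5,150+(v+.5)/6-.5),46) for u,v in [(252,120),(482,172),(398,465),(170,422)]]
print(np.round(W,1))
th,t,r=fit2([(24,18),(24,-18),(-25,-18),(-25,18)],W);print('cell',th,t,r.round(1))
b=[onz(d,(280+u/6,150+v/6),0) for u,v in [(215,70),(148,340)]];print(np.round(b,1)) # left bottom edge
c,s=np.cos(th),np.sin(th);o=np.array([[c,-s],[s,c]])@[0,0]+t
go([*(o+np.array([c,s])*3),26],th+np.pi/2)
# neighbours
for u in [(322,270),(320,315),(255,185),(240,222)]: print(onz(d,u,46).round())
E
```

```text
[[ 618.3 -286.3   46. ]
 [ 610.5 -319.9   46. ]
 [ 565.4 -310.2   46. ]
 [ 572.4 -275.6   46. ]]
cell -0.2181700108762497 [ 592.14056727 -298.10232054] [[ 1.2  0.6]
 [ 1.2 -1. ]
 [-1.5 -0.1]
 [-0.8  0.5]]
[[ 617.3 -286.6    0. ]
 [ 570.7 -276.5    0. ]]
travel [ -4.6  52.2 184. ] dr [-1.000e-04 -4.000e-04  2.138e-01] j6 1.708 clock 6.95 P [ 599.8 -246.5  365. ]
[ 522. -290.   46.]
[ 473. -290.   46.]
[ 605. -229.   46.]
[ 571. -214.   46.]
```

Request:
move_arm --fingers '[60,60,60,60,60,60,60,60,60]' --travel '[[-2,26,15],[-5,52,40],[-5,52,80],[-5,52,110],[-5,52,135],[-5,52,155],[-5,52,170],[-5,52,180],[-5,52,180]]' --dr '[[0,0,0.1],[0,0,0.214],[0,0,0.214],[0,0,0.214],[0,0,0.214],[0,0,0.214],[0,0,0.214],[0,0,0.214],[0,0,0.214]]'

```text
clock: 7.85
position: [594.3, -299.0, 183.6]
ee_rot: [0.994, -0.109, -0.001, -0.0]
contact_force: [0.5, 0.3, -0.7]
gripper_width: 59.7
grasp_force: 0.0
```

Request:
move_arm --fingers '[60,0,0,0,0,0]' --travel '[[0,0,0],[0,0,0],[0,0,0],[0,0,0],[0,0,0],[0,0,0]]' --dr '[[0,0,0],[0,0,0],[0,0,0],[0,0,0],[0,0,0],[0,0,0]]'

```text
clock: 8.45
position: [595.0, -299.7, 186.2]
ee_rot: [0.994, -0.109, 0.001, 0.0]
contact_force: [0.1, 0.2, 6.3]
gripper_width: 35.2
grasp_force: 60.9
```

```bash
python3 - <<'E'
from h import *
s=arm.read_state();print(s['contact_force'],R.from_quat(s['ee_rot']).as_matrix().round(4).tolist(),s['position'],s['joints'].round(2))
go([592.1+3,-298.1,30],-.2182+np.pi/2)
E
```

```text
[0.09380835 0.19322293 6.26745464] [[0.9761, -0.2171, 0.0026], [-0.2171, -0.9762, -0.001], [0.0027, 0.0004, -1.0]] [ 594.99286891 -299.67627298  186.21642446] [-0.22  0.66 -0.12  0.   -0.79  1.58]
travel [-0.2 -1.6  1.2] dr [ 0.0004 -0.0027 -0.0006] j6 1.576 clock 8.45 P [ 595.  -299.7  186.2]
```

Request:
move_arm --fingers '[0,0,0,0,0,0,0,0,0,0]' --travel '[[0,0,-20],[0,0,-55],[0,0,-95],[-20,-40,-110],[-42,-84,-110],[-64,-128,-110],[-86,-172,-110],[-108,-216,-110],[-130,-260,-110],[-150,-300,-110]]' --dr '[[0,0,0],[0,0,0],[0,0,0],[0,0,-0.03],[0,0,-0.06],[0,0,-0.09],[0,0,-0.12],[0,0,-0.15],[0,0,-0.18],[0,0,-0.222]]'

```text
clock: 9.45
position: [511.9, 27.6, 294.3]
ee_rot: [1.0, 0.002, -0.001, -0.0]
contact_force: [1.2, 0.8, -2.2]
gripper_width: 35.7
grasp_force: 60.3
```

Request:
move_arm --fingers '[0,0,0,0,0,0]' --travel '[[-5,20,0],[-5,-20,0],[-5,-20,0],[-5,-20,0],[-5,-20,0],[-5,-20,0]]' --dr '[[0,0,0],[0,0,0],[0,0,0],[0,0,0],[0,0,0],[0,0,0]]'

```text
clock: 10.05
position: [508.0, 45.2, 294.4]
ee_rot: [1.0, 0.001, -0.0, 0.0]
contact_force: [0.3, -1.2, -1.7]
gripper_width: 35.4
grasp_force: 61.0
```

```bash
python3 - <<'E'
from h import *
s=arm.read_state();print(s['position'],s['contact_force'],s['gripper_width'],R.from_quat(s['ee_rot']).as_matrix().round(4).tolist())
a=snap('wrist','w5.png')
cv2.imwrite('pics/c5.png',cv2.resize(a[0:300,190:490],None,fx=2,fy=2,interpolation=cv2.INTER_CUBIC)[:,:,::-1])
E
```

```text
[508.00585185  45.20489731 294.44499737] [ 0.27026713 -1.20709536 -1.69301446] 35.37345927943982 [[1.0, 0.0017, -0.0008], [0.0017, -1.0, -0.0002], [-0.0008, 0.0002, -1.0]]
```

View pics/c5.png

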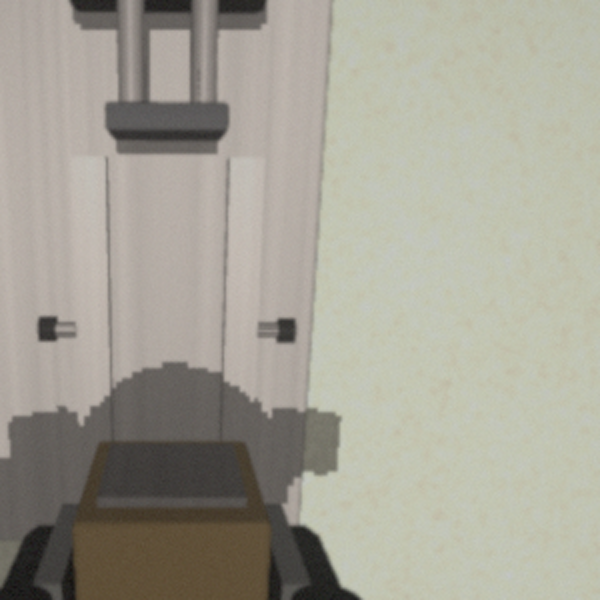

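The view shows the channel: its left edge runs from (107,158) to (112,440) in the crop and its right edge from (228,158) to (222,440). The head plate is centred at about (168,120), and the held cell is at the bottom with its contact plate facing the head.

```bash
python3 - <<'E'
from h import *
d=load('w5.png')
P=lambda u,v,z:onz(d,(190+u/2,v/2),z).round(1)
for z in(10,18): print([P(*q,z) for q in [(107,158),(112,440),(228,158),(222,440)]])
print('head top front',P(108,133,50),P(227,133,50),'cell top',P(75,520,46+108),P(268,520,46+108))
print('cell contact',P(98,506,39+108),P(248,506,39+108))
go([574-28,46,30],np.pi/2)
E
```

```text
[array([597.9,  68.2,  10. ]), array([492.7,  68.8,  10. ]), array([598. ,  25.6,  10. ]), array([492.8,  25.2,  10. ])]
[array([597.4,  67.5,  18. ]), array([495.5,  68.1,  18. ]), array([597.5,  26.3,  18. ]), array([495.6,  25.9,  18. ])]
head top front [602.4  64.3  50. ] [602.5  29.3  50. ] cell top [528.4  62.8 154. ] [528.4  28.3 154. ]
cell contact [527.9  59.4 147. ] [527.9  31.1 147. ]
travel [ 38.   -0.7 109.5] dr [0.0001 0.0005 0.0017] j6 1.165 clock 10.1 P [508.1  45.2 294.5]
```

Request:
move_arm --fingers '[0,0,0,0,0,0,0,0,0]' --travel '[[20,-1.2,0],[45,-1.2,15],[45,-1.2,40],[45,-1.2,60],[45,-1.2,75],[45,-1.2,85],[45,-1.2,91],[45,-1.2,94],[45,-1.2,94]]' --dr '[[0,0,0],[0,0,0],[0,0,0],[0,0,0],[0,0,0],[0,0,0],[0,0,0],[0,0,0],[0,0,0]]'

```text
clock: 11.0
position: [553.3, 47.2, 200.9]
ee_rot: [1.0, 0.001, 0.0, -0.0]
contact_force: [0.4, 0.1, -1.6]
gripper_width: 35.0
grasp_force: 61.0
```

Request:
move_arm --fingers '[0,0,0]' --travel '[[0,0,1],[0,0,2],[0,0,2]]' --dr '[[0,0,0],[0,0,0],[0,0,0]]'

```text
clock: 11.3
position: [553.2, 47.3, 199.0]
ee_rot: [1.0, 0.001, 0.0, -0.0]
contact_force: [0.5, -0.0, -1.1]
gripper_width: 35.3
grasp_force: 61.0
```

Request:
move_arm --fingers '[0,0,0]' --travel '[[0,0,1],[0,0,2],[0,0,2]]' --dr '[[0,0,0],[0,0,0],[0,0,0]]'

```text
clock: 11.6
position: [553.1, 47.2, 196.6]
ee_rot: [1.0, 0.001, -0.0, 0.0]
contact_force: [0.8, -0.5, -1.5]
gripper_width: 35.3
grasp_force: 61.0
```

Request:
move_arm --fingers '[0,0,0]' --travel '[[0,0,0.5],[0,0,1],[0,0,1]]' --dr '[[0,0,0],[0,0,0],[0,0,0]]'

```text
clock: 11.9
position: [553.2, 47.2, 196.2]
ee_rot: [1.0, 0.001, 0.0, 0.0]
contact_force: [-1.2, 0.2, 2.6]
gripper_width: 35.5
grasp_force: 61.6
```

Request:
move_arm --fingers '[0,0,0,0,0,0]' --travel '[[5,0,0],[10,0,0],[15,0,0],[20,0,0],[22,0,0],[22,0,0]]' --dr '[[0,0,0],[0,0,0],[0,0,0],[0,0,0],[0,0,0],[0,0,0]]'

```text
clock: 12.5
position: [574.9, 47.1, 196.2]
ee_rot: [1.0, 0.001, -0.001, 0.0]
contact_force: [-2.9, -0.3, 5.9]
gripper_width: 35.3
grasp_force: 61.9
```

Request:
move_arm --fingers '[0,0,0,0,0]' --travel '[[2,0,0],[4,0,0],[6,0,0],[8,0,0],[8,0,0]]' --dr '[[0,0,0],[0,0,0],[0,0,0],[0,0,0],[0,0,0]]'

```text
clock: 13.0
position: [581.7, 47.0, 196.2]
ee_rot: [1.0, 0.001, -0.002, 0.001]
contact_force: [-7.9, 0.7, 9.0]
gripper_width: 35.3
grasp_force: 62.4
```

Request:
move_arm --fingers '[0,0,0,0,0]' --travel '[[1,0,-0.5],[2,0,-0.7],[3,0,-0.7],[4,0,-0.7],[4,0,-0.7]]' --dr '[[0,0,0],[0,0,0],[0,0,0],[0,0,0],[0,0,0]]'

```text
clock: 13.5
position: [584.7, 47.0, 196.3]
ee_rot: [1.0, 0.001, -0.004, 0.001]
contact_force: [-9.7, 1.8, 9.4]
gripper_width: 35.4
grasp_force: 62.1
```

```bash
python3 - <<'E'
from h import *
s=arm.read_state();print(s['position'],s['contact_force'],R.from_quat(s['ee_rot']).as_matrix().round(4).tolist())
a=snap('wrist','w6.png');b=snap('side','d6.png');d=load('d6.png')
u,v=proj(d,[590,46,40]).astype(int);print(u,v)
c=cv2.resize(b[v-45:v+45,u-50:u+50],None,fx=6,fy=6,interpolation=cv2.INTER_CUBIC)[:540]
cv2.imwrite('pics/c6.png',c[:,:,::-1])
E
```

```text
[584.71189278  47.0396355  196.31014172] [-9.6662529   1.79638749  9.40593711] [[1.0, 0.002, -0.0082], [0.002, -1.0, -0.0016], [-0.0082, 0.0015, -1.0]]
263 227
```

View pics/c6.png

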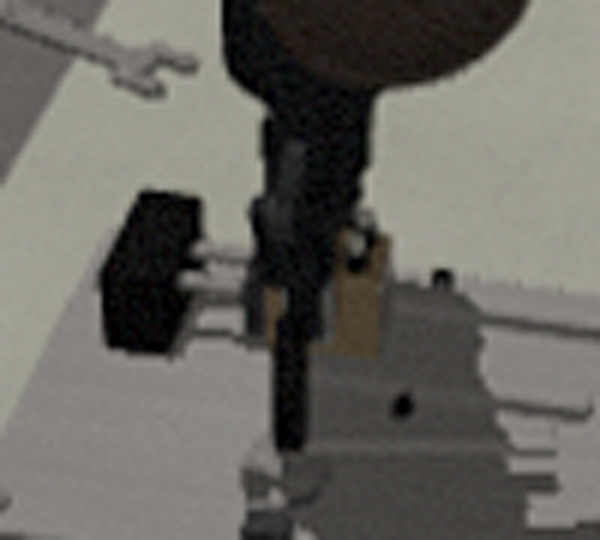

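The cell stands in the channel against the head. The floor load of about 11 N masks the true press, so I'll ease up slightly and then push on.

Request:
move_arm --fingers '[0,0,0]' --travel '[[0,0,-0.4],[0,0,-0.8],[0,0,-0.8]]' --dr '[[0,0,0],[0,0,0],[0,0,0]]'

```text
clock: 13.9
position: [584.7, 47.0, 196.3]
ee_rot: [1.0, 0.001, -0.004, 0.001]
contact_force: [-8.9, 1.9, 4.2]
gripper_width: 34.9
grasp_force: 61.5
```

Request:
move_arm --fingers '[0,0,0,0]' --travel '[[1,0,0],[2,0,0],[3,0,0],[3,0,0]]' --dr '[[0,0,0],[0,0,0],[0,0,0],[0,0,0]]'

```text
clock: 14.3
position: [587.3, 47.0, 196.4]
ee_rot: [1.0, 0.001, -0.005, 0.001]
contact_force: [-11.2, 2.6, 5.6]
gripper_width: 35.1
grasp_force: 61.7
```

Request:
move_arm --fingers '[0,0,0,0]' --travel '[[0,0,-0.5],[1,0,-0.6],[2,0,-0.7],[2,0,-0.7]]' --dr '[[0,0,0],[0,0,0],[0,0,0],[0,0,0]]'

```text
clock: 14.7
position: [589.0, 47.1, 196.4]
ee_rot: [1.0, 0.001, -0.006, 0.001]
contact_force: [-9.8, 2.9, 3.3]
gripper_width: 35.4
grasp_force: 61.5
```

Request:
move_arm --fingers '[0,0,0,0,0]' --travel '[[0,0,0],[0,0,0],[0,0,0],[0,0,0],[0,0,0]]' --dr '[[0,0,0],[0,0,0],[0,0,0],[0,0,0],[0,0,0]]'

```text
clock: 15.2
position: [588.9, 47.1, 196.4]
ee_rot: [1.0, 0.001, -0.005, 0.001]
contact_force: [-9.0, 2.4, 2.6]
gripper_width: 35.1
grasp_force: 61.5
```

```bash
python3 - <<'E'
from h import *
s=arm.read_state();print(s['position'],s['contact_force'],s['wrist_torque'],R.from_quat(s['ee_rot']).as_matrix().round(4).tolist())
a=snap('wrist','w7.png')
c=cv2.resize(a[0:300,190:490],None,fx=2,fy=2,interpolation=cv2.INTER_CUBIC)
cv2.imwrite('pics/c7.png',c[:,:,::-1])
E
```

```text
[588.94742189  47.06142337 196.37008442] [-8.97809936  2.42014183  2.61969605] [ 0.78757255  2.53255835 -0.00480354] [[0.9999, 0.0013, -0.0109], [0.0013, -1.0, -0.0016], [-0.0109, 0.0016, -0.9999]]
```

View pics/c7.png

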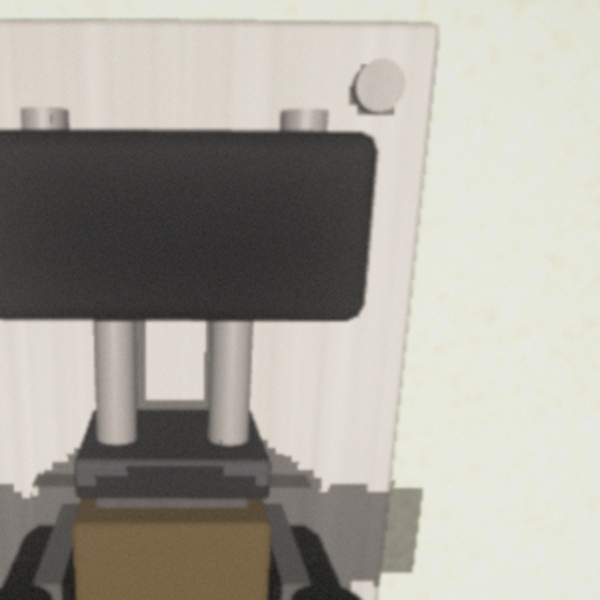

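The cell is square against the head and centred on it: the head plate spans crop columns 77–270 and the cell 75–270. The head's compression can be measured from the gap to the housing.

```bash
python3 - <<'E'
from h import *
d=load('w7.png')
P=lambda u,v,z:onz(d,(190+u/2,v/2),z).round(1)
print('housing front',P(170,320,54),'head back',P(170,461,50),'head front',P(170,497,50),'cell front top',P(170,507,56),'cell y',P(75,520,56),P(270,520,56),'head y',P(77,497,50),P(270,497,50))
E
```

```text
housing front [643.6  47.5  54. ] head back [617.   47.5  50. ] head front [609.8  47.4  50. ] cell front top [610.6  47.4  56. ] cell y [608.   64.4  56. ] [608.1  29.6  56. ] head y [609.7  64.7  50. ] [609.8  28.8  50. ]
```

Compression is about 6 mm, or about 7 N. Pushing a little further.

Request:
move_arm --fingers '[0,0,0,0,0,0]' --travel '[[1,0,0],[2,0,-0.2],[3,0,-0.2],[4,0,-0.2],[4,0,-0.2],[4,0,-0.2]]' --dr '[[0,0,0],[0,0,0],[0,0,0],[0,0,0],[0,0,0],[0,0,0]]'

```text
clock: 15.85
position: [592.3, 47.1, 196.4]
ee_rot: [1.0, 0.001, -0.007, 0.001]
contact_force: [-11.9, 3.0, 5.0]
gripper_width: 35.4
grasp_force: 61.6
```

Request:
move_arm --fingers '[0,0,0,0]' --travel '[[0,0,0],[0,0,0],[0,0,0],[0,0,0]]' --dr '[[0,0,0],[0,0,0],[0,0,0],[0,0,0]]'

```text
clock: 16.25
position: [592.3, 47.1, 196.4]
ee_rot: [1.0, 0.001, -0.007, 0.001]
contact_force: [-11.4, 4.1, 5.2]
gripper_width: 35.2
grasp_force: 61.6
```

```bash
python3 - <<'E'
from h import *
s=arm.read_state();print(s['position'],s['contact_force'],R.from_quat(s['ee_rot']).as_matrix().round(4).tolist())
a=snap('wrist','w8.png')
d=load('w8.png');g=cv2.cvtColor(a,cv2.COLOR_RGB2GRAY).astype(int)
print([ (r,g[r,270:285].mean().round()) for r in range(140,262,2)])
d7=cv2.cvtColor(load('w7.png')['im'],cv2.COLOR_RGB2GRAY).astype(int);print('ref',[ (r,d7[r,270:285].mean().round()) for r in range(150,262,2)])
E
```

```text
[592.27586975  47.06985531 196.43294516] [-11.39817063   4.1381903    5.16274566] [[0.9999, 0.0012, -0.0131], [0.0012, -1.0, -0.0019], [-0.0131, 0.0019, -0.9999]]
[(140, np.float64(49.0)), (142, np.float64(49.0)), (144, np.float64(49.0)), (146, np.float64(50.0)), (148, np.float64(50.0)), (150, np.float64(51.0)), (152, np.float64(50.0)), (154, np.float64(50.0)), (156, np.float64(51.0)), (158, np.float64(51.0)), (160, np.float64(51.0)), (162, np.float64(50.0)), (164, np.float64(48.0)), (166, np.float64(47.0)), (168, np.float64(108.0)), (170, np.float64(211.0)), (172, np.float64(217.0)), (174, np.float64(217.0)), (176, np.float64(218.0)), (178, np.float64(218.0)), (180, np.float64(218.0)), (182, np.float64(217.0)), (184, np.float64(218.0)), (186, np.float64(217.0)), (188, np.float64(218.0)), (190, np.float64(218.0)), (192, np.float64(218.0)), (194, np.float64(218.0)), (196, np.float64(217.0)), (198, np.float64(218.0)), (200, np.float64(216.0)), (202, np.float64(149.0)), (204, np.float64(100.0)), (206, np.float64(59.0)), (208, np.float64(57.0)), (210, np.float64(57.0)), (212, np.float64(
[... 1338 characters left out ...]
206, np.float64(60.0)), (208, np.float64(59.0)), (210, np.float64(58.0)), (212, np.float64(59.0)), (214, np.float64(58.0)), (216, np.float64(58.0)), (218, np.float64(57.0)), (220, np.float64(57.0)), (222, np.float64(57.0)), (224, np.float64(57.0)), (226, np.float64(57.0)), (228, np.float64(58.0)), (230, np.float64(82.0)), (232, np.float64(87.0)), (234, np.float64(62.0)), (236, np.float64(60.0)), (238, np.float64(61.0)), (240, np.float64(61.0)), (242, np.float64(61.0)), (244, np.float64(61.0)), (246, np.float64(60.0)), (248, np.float64(69.0)), (250, np.float64(101.0)), (252, np.float64(103.0)), (254, np.float64(82.0)), (256, np.float64(77.0)), (258, np.float64(76.0)), (260, np.float64(80.0))]
```

Compression is now about 9.4 mm, so the head force is about 9.5 N. The wrist force of 11.4 N includes about 2 N of floor friction, so the two agree. Handing in.

```bash
python3 -c "
from bench import arm
print(arm.job_done())"
```

```text
the job is handed in; nothing more can be done
None
```

The gate is clicked open, and the gripper is holding the cell on the channel floor, square against the head at about 9.5 N (estimated from head travel and wrist force); I've handed the job in, but no verdict came back.

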